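Change over the tube-brazing jig

ROBOT

A 7-joint arm with a two-finger parallel gripper is mounted at the origin on a cart in front of the work surface, level with it; the furniture and walls round the work are solid. World frame = base frame: x ahead of the robot, y to its left, z up, the work surface at z = 0. Lengths are in m, angles in rad, forces in N, time in s.
With the tool pointing down it reaches from about 0.425 to 0.925 m from the base axis. Payload 6.8 kg.
Tool frame: the origin (TCP) lies between the finger pads; the fingertips stand 11 mm ahead of it and the grasp point (between the pads) lies 8 mm behind it; z points along the fingers, y is the line along which they close (so a half turn about z gives the same grasp; the last joint's range is limited). The gripper opens to 85 mm and grips with 20 to 120 N. Pads are 22 mm wide; open, the fingers measure 114 mm over their backs; the gripper's body (76 mm by 85 mm) begins 54 mm behind the grasp point. The pads swing forward as they close: fully open they stand 13 mm farther back than shut.
Start: joints at [1.122, 0.477, 0.022, 1.555, -0.011, 1.109, -0.083], TCP at [0.226, -0.636, 0.242] pointing down, gripper open.
Joint ranges: [-2.96, 2.96], [-0.34, 2.1], [-1.41, 1.46], [0.24, 2.44], [-1.37, 4.51], [0.17, 1.92], [-2.96, 2.96]. Speed limits (rad/s): [2.39, 2.39, 3.14, 3.14, 3.14, 3.14, 3.14].

INTERFACE

Orientations are given as a unit quaternion [w, x, y, z].
In Python, from cell import env, cam, readout gives the robot as it stands (env), with the cameras (cam) and the readings (readout). Calls block until the motion is done:
- env.reach(position, orientation): joint-space move of the TCP to a pose.
- env.movel(position, velocity=0.15, rot=None, stop_force=None): straight line of the TCP; rot=None keeps the orientation; velocity is the mean speed in m/s. With stop_force (N) it stops when the force on the tool has changed by that much, and returns True; else False.
- env.goto_joints(angles): joint-space move.
- env.grip(opening, f_grip=None): finger opening in m; f_grip is the grip in N (None keeps the last); returns when the fingers have stopped.
- env.dwell(seconds).
- env.inverse_kinematics(position, orientation): joint angles nearest the present ones, or None.
- cam.camera(name): name is "scene" or "top"; returns the picture (384x512x3 uint8, blue, green, red); there is no depth.
- cam.calibration(name): a dict with "fx", "fy", "cx", "cy" (pixels), "k1" (the pictures are not rectified: a ray, as slopes to the right and down, at radius r is drawn at 1 + k1 r^2 times it, then the intrinsics apply), "rvec" (rotation vector, rad) and "tvec" (3), from world to camera coordinates, as OpenCV has them. Camera axes: x right, y down, z forward; pixel columns grow to the right and rows downward; lengths in m; the calibration is good to about 2 mm. A picture is of the moment at which its call begins. calibration takes no time and is no camera call.
A pose or a line that the arm cannot do raises env.PlanningError and nothing moves.
- env.job_done(): hands the job in; it is judged then, once.
Readings, each from a call of its own:
- readout.get_time(): time.
- readout.get_qpos(): joint angles.
- readout.get_joint_velocities(): joint speeds.
- readout.get_joint_torque(): joint torques, N m.
- readout.get_tcp_pos(): TCP position.
- readout.get_orientation(): TCP orientation.
- readout.get_force(): force on the tool from outside, world axes, zero at the start.
- readout.get_torque(): the same for the moment, N m.
- readout.get_opening(): finger opening in m.
- readout.get_gripper_force(): force on a finger pad.
Only numpy, scipy, OpenCV 4.12 (cv2) and the standard library are available. Lean on these libraries where they do the work, as an engineer would, in place of code of your own. Each camera call takes 0.05 s, during which the arm holds its last target. There are 200 camera calls.

TASK

Change the brazing jig over for the copper tube: slide the flat-topped rest of the last job off its studs and set it flat on the bench, and fit every V saddle on the bench to the jig plate, one at each end station and a third, if there is one, in the middle, by lowering its keyholes over the two stud heads, pin end towards the row of holes, and sliding it along until it locks fully home. Then drive each saddle's lock pin fully down with the hammer, never with the fingers, and put the hammer down on the bench clear of the jig. Last, lay the tube in the Vs, about central along the jig, and leave the tin and the grinding discs where they are.

Things in the scene. Friction and masses are not known exactly. Their poses are not given: they have to be found in the camera images.
- jig_plate: fixed grey plate 140 (x) x 300 (y) x 14 mm with three stations; origin: centre of its underside; +x to its rear edge. Each station is a row along x: 9 mm pin hole at x = -50 mm, headed studs at x = -34 and +30 mm (neck 5 mm, head 10 mm diameter; head from 7.5 to 12 mm above the plate). Low screw heads, 6 mm high, in the corners
- station_1 (a point): left end (jig y = +95 mm) station: point on the jig plate's top where a saddle's origin lies once it is locked home; axes as the jig plate's. The saddle goes down over the stud heads with its origin 14 mm to -x of this point (x axes parallel), then slides 14 mm to +x
- station_2 (a point): middle (jig y = 0) station: point on the jig plate's top where a saddle's origin lies once it is locked home; axes as the jig plate's. The saddle goes down over the stud heads with its origin 14 mm to -x of this point (x axes parallel), then slides 14 mm to +x
- station_3 (a point): right end (jig y = -95 mm) station: point on the jig plate's top where a saddle's origin lies once it is locked home; axes as the jig plate's. The saddle goes down over the stud heads with its origin 14 mm to -x of this point (x axes parallel), then slides 14 mm to +x
- saddle_a: steel V saddle, 0.25 kg (all alike; may be absent): plate x -66..54, y -22..22, 6 mm thick, and on it over the origin a block 28 (x) x 30 (y) x 30 mm high with a 90 degree V along y, 10 mm deep: grip it across y. Origin: plate's underside, under the V. 15 mm keyholes at x = -26 and +38, 7 mm slots running to -x, ending at x = -42.5 and +21.5 mm. Lock pin at x = -56
- saddle_b: steel V saddle, 0.25 kg (all alike; may be absent): plate x -66..54, y -22..22, 6 mm thick, and on it over the origin a block 28 (x) x 30 (y) x 30 mm high with a 90 degree V along y, 10 mm deep: grip it across y. Origin: plate's underside, under the V. 15 mm keyholes at x = -26 and +38, 7 mm slots running to -x, ending at x = -42.5 and +21.5 mm. Lock pin at x = -56
- saddle_c: steel V saddle, 0.25 kg (all alike; may be absent): plate x -66..54, y -22..22, 6 mm thick, and on it over the origin a block 28 (x) x 30 (y) x 30 mm high with a 90 degree V along y, 10 mm deep: grip it across y. Origin: plate's underside, under the V. 15 mm keyholes at x = -26 and +38, 7 mm slots running to -x, ending at x = -42.5 and +21.5 mm. Lock pin at x = -56
- pin_a: captive spring pin of saddle_a: head 11 mm diameter, 10 mm tall, shank 6 mm. Origin: on its axis, under the head; in the saddle's frame at x = -56, y = 0, z = 16 mm when up, z = 6 mm when fully driven (head down on the plate). Friction, about 8 N and some drag, holds it; it can go down only with the saddle home over the jig's pin hole
- pin_b: captive spring pin of saddle_b: head 11 mm diameter, 10 mm tall, shank 6 mm. Origin: on its axis, under the head; in the saddle's frame at x = -56, y = 0, z = 16 mm when up, z = 6 mm when fully driven (head down on the plate). Friction, about 8 N and some drag, holds it; it can go down only with the saddle home over the jig's pin hole
- pin_c: captive spring pin of saddle_c: head 11 mm diameter, 10 mm tall, shank 6 mm. Origin: on its axis, under the head; in the saddle's frame at x = -56, y = 0, z = 16 mm when up, z = 6 mm when fully driven (head down on the plate). Friction, about 8 N and some drag, holds it; it can go down only with the saddle home over the jig's pin hole
- flat_rest: left on the jig from the last job, unpinned, locked home at the middle station: a keyhole saddle, 0.25 kg, with the same plate, keyholes and origin as the V saddles, but with no lock pin and a plain flat-topped block 28 (x) x 30 (y) x 36 mm high. It slides 14 mm to -x of the jig before it can be lifted; while on the jig it stands in the tube's way
- hammer: club hammer, 0.5 kg, standing on one striking face on the bench: steel head 38 x 38 x 78 mm (axis z), wooden handle 22 mm wide (y) and 26 mm high, level at z = 39 mm, from the head to x = -175 mm. Origin: centre of the head's lower face. It balances about 10 mm from the origin towards the handle
- copper_pipe: loose straight copper tube, 15 mm outside diameter, 260 mm long, 0.1 kg, lying on the bench. Origin: middle of its axis; x along the tube. Seated in the Vs its axis lies 50.6 mm above the underside of the jig plate, at jig x = +6 mm, along jig y
- tin: bystander: round blue tin with lid, 71 mm diameter, 42 mm high, standing; origin at the centre of its underside
- discs: bystander: stack of three dark grinding discs, 114 mm diameter, 18 mm high, lying; origin at the centre of its underside

How it is judged:
On the way, in this order (a step that is already met when the one before it is completed fails the run):
1. the flat rest is down on the bench and every V saddle is locked home on the studs, one at each end station (a third in the middle) (((distance between saddle_a and station_1 below 0.0035 m and angle between the x axis of saddle_a and the x axis of station_1, either way round below 0.06 rad) or (distance between saddle_a and station_2 below 0.0035 m and angle between the x axis of saddle_a and the x axis of station_2, either way round below 0.06 rad) or (distance between saddle_a and station_3 below 0.0035 m and angle between the x axis of saddle_a and the x axis of station_3, either way round below 0.06 rad)) and ((distance between saddle_b and station_1 below 0.0035 m and angle between the x axis of saddle_b and the x axis of station_1, either way round below 0.06 rad) or (distance between saddle_b and station_2 below 0.0035 m and angle between the x axis of saddle_b and the x axis of station_2, either way round below 0.06 rad) or (distance between saddle_b and station_3 below 0.0035 m and angle between the x axis of saddle_b and the x axis of station_3, either way round below 0.06 rad)) and ((distance between saddle_c and station_1 below 0.0035 m and angle between the x axis of saddle_c and the x axis of station_1, either way round below 0.06 rad) or (distance between saddle_c and station_2 below 0.0035 m and angle between the x axis of saddle_c and the x axis of station_2, either way round below 0.06 rad) or (distance between saddle_c and station_3 below 0.0035 m and angle between the x axis of saddle_c and the x axis of station_3, either way round below 0.06 rad)) and ((distance between saddle_a and station_1 below 0.0035 m and angle between the x axis of saddle_a and the x axis of station_1, either way round below 0.06 rad) or (distance between saddle_b and station_1 below 0.0035 m and angle between the x axis of saddle_b and the x axis of station_1, either way round below 0.06 rad) or (distance between saddle_c and station_1 below 0.0035 m and angle between the x axis of saddle_c and the x axis of station_1, either way round below 0.06 rad)) and ((distance between saddle_a and station_3 below 0.0035 m and angle between the x axis of saddle_a and the x axis of station_3, either way round below 0.06 rad) or (distance between saddle_b and station_3 below 0.0035 m and angle between the x axis of saddle_b and the x axis of station_3, either way round below 0.06 rad) or (distance between saddle_c and station_3 below 0.0035 m and angle between the x axis of saddle_c and the x axis of station_3, either way round below 0.06 rad)) and height (world z) of flat_rest below 0.006 m and contact force between flat_rest and jig_plate below 0.05 N), for 0.2 s.
2. the saddles still home, every lock pin is driven fully down (all of step 1 and z of pin_a in the frame of saddle_a below 0.008 m and z of pin_b in the frame of saddle_b below 0.008 m and z of pin_c in the frame of saddle_c below 0.008 m), for 0.2 s.
3. the tube lies in the Vs (all of step 2 and x of copper_pipe in the frame of jig_plate between 0.002 and 0.01 m and y of copper_pipe in the frame of jig_plate between -0.03 and 0.03 m and z of copper_pipe in the frame of jig_plate between 0.0476 and 0.0536 m and angle between the x axis of copper_pipe and the y axis of jig_plate, either way round below 0.04 rad and linear speed of copper_pipe below 0.02 m/s), for 0.2 s.
At the end, for the whole second after the job is handed in: Flat rest flat on the bench, all V saddles home (3.5 mm, 0.06 rad) with both end stations filled, pin heads within 2 mm of the plates, tube at rest in the Vs (3 mm in height, 4 mm across, 0.04 rad, 30 mm along), hammer at rest on the bench touching none of them (all of step 3 and height (world z) of hammer below 0.03 m and linear speed of hammer below 0.02 m/s and contact force between hammer and jig_plate below 0.05 N and contact force between hammer and copper_pipe below 0.05 N and contact force between hammer and saddle_a below 0.05 N and contact force between hammer and saddle_b below 0.05 N and contact force between hammer and saddle_c below 0.05 N).
It fails at once if a lock pin is pushed with the fingers (contact force between the fingers and pin_a above 3 N or contact force between the fingers and pin_b above 3 N or contact force between the fingers and pin_c above 3 N).
It fails at once if the tin or the stack of grinding discs is moved by more than 3 cm (distance of any of tin, discs from where it was at the start of the episode above 0.03 m).
Of saddle_a, saddle_b, saddle_c only 2 to 3 are there at a start; the rules pass over those that are not, and their reading is None.
At some moment in a run one of saddle_a, saddle_b, saddle_c may be knocked a few centimetres aside while the robot is not near it.
It also fails if it takes over 208 s, if anything falls off the work surface, if the arm or the gripper's body presses on something with over 40 N, if the wrist force passes 120 N, or if a joint passes its speed limit or range.

## Working session

There is one attempt and no reset: what is moved stays moved. The work goes in short steps, each a Python script; the robot and the scene stay as the last script left them, time stands still between calls to the robot, and variables do not carry over. Pictures are saved under pics/ and viewed, at most 14 in all, crops included, and the job is handed in when it is done.

```bash
ls; mkdir -p pics
python3 - <<'E'
from cell import env, cam, readout
import cv2
for n in("scene","top"):
    im=cam.camera(n); cv2.imwrite(f"pics/{n}0.png",im); c=cam.calibration(n); print(n,c)
print(readout.get_time(),readout.get_orientation(),readout.get_opening())
E
```

```text
cell.py
pics
scene {'fx': 381.11415503668616, 'fy': 381.11415503668616, 'cx': 261.39592463019125, 'cy': 193.2595818648684, 'k1': 0.025917566196986663, 'rvec': array([ 0.78050422, -2.26817131,  1.39201588]), 'tvec': array([0.41921551, 0.21362473, 0.85412178])}
top {'fx': 428.353523558413, 'fy': 428.353523558413, 'cx': 257.60237146340666, 'cy': 192.0384321508077, 'k1': 0.041423539802054134, 'rvec': array([ 2.2544352 , -1.9298246 ,  0.21758389]), 'tvec': array([-0.14984353,  0.52509674,  1.51864885])}
0.1 [-7.81625885e-04  9.85513916e-01  1.69592667e-01 -1.93700132e-04] 0.08539992997855696
```

Run:
```python
import cv2
for n in("scene","top"):
    im=cv2.imread(f"pics/{n}0.png"); cv2.imwrite(f"pics/{n}0b.png",cv2.resize(im,(800,600),interpolation=cv2.INTER_CUBIC))
```

```text
(no output)
```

View pics/scene0b.png

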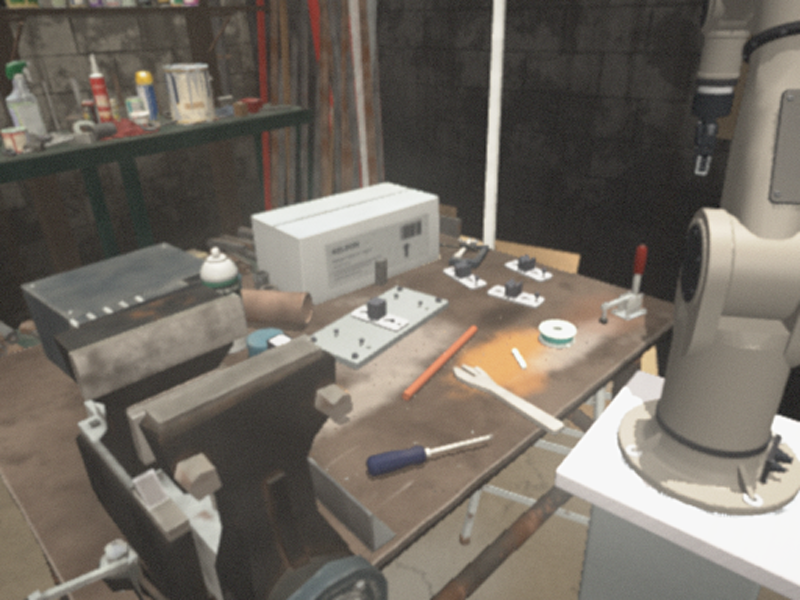

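View pics/top0b.png

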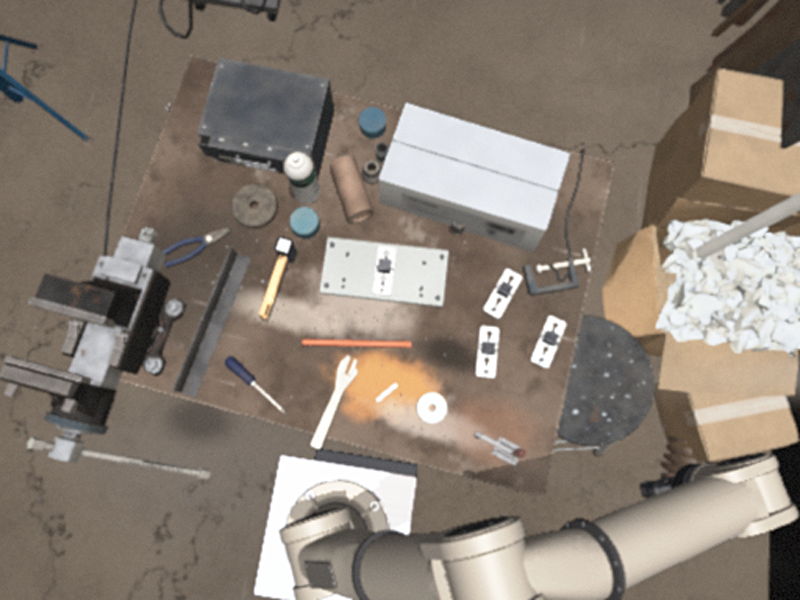

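The scene view shows the jig at (375,320), with the flat rest in the middle, and three saddles at (465,270), (527,265) and (515,290). In the top view (800x600) the hammer is at (275,280), the tube at (357,343), the jig at (385,270) and the saddles at (502,292), (487,350) and (548,342). The tin is at (304,222) and the discs at (255,205). I'll zoom in on the top view.

```bash
cat > h.py <<'E'
import numpy as np, cv2
from scipy.spatial.transform import Rotation as R
from cell import env, cam, readout
def shot(n,k=6): return np.mean([cam.camera(n).astype(float) for _ in range(k)],0).astype(np.uint8)
def ray(n,uv):
    c=cam.calibration(n); uv=np.atleast_2d(np.array(uv,float))
    d=np.c_[(uv[:,0]-c["cx"])/c["fx"],(uv[:,1]-c["cy"])/c["fy"]]; s=d.copy()
    for _ in range(20): s=d/(1+c["k1"]*(s**2).sum(1,keepdims=True))
    M=cv2.Rodrigues(c["rvec"])[0]; return -M.T@c["tvec"], np.c_[s,np.ones(len(s))]@M
def plane(n,uv,z):
    o,d=ray(n,uv); return o+d*((z-o[2])/d[:,2:])
def proj(n,P):
    c=cam.calibration(n); p=np.atleast_2d(P)@cv2.Rodrigues(c["rvec"])[0].T+c["tvec"]
    s=p[:,:2]/p[:,2:]; s=s*(1+c["k1"]*(s**2).sum(1,keepdims=True)); return s*c["fx"]+[c["cx"],c["cy"]]
def down(yaw):
    "tool down; tool y (closing) axis at world angle yaw+90deg, tool x along yaw... z down"
    m=np.c_[[np.cos(yaw),np.sin(yaw),0],[np.sin(yaw),-np.cos(yaw),0],[0,0,-1]]
    q=R.from_matrix(m).as_quat(); return [q[3],q[0],q[1],q[2]]
E
python3 - <<'E'
from h import *
t=shot("top");s=shot("scene");cv2.imwrite("pics/t.png",t);cv2.imwrite("pics/s.png",s)
cv2.imwrite("pics/tc.png",cv2.resize(t[125:250,160:370],None,fx=3.8,fy=3.8,interpolation=cv2.INTER_CUBIC))
cv2.imwrite("pics/sc.png",cv2.resize(s[150:265,150:370],None,fx=3.6,fy=3.6,interpolation=cv2.INTER_CUBIC))
E
```

```text
(no output)
```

View pics/tc.png

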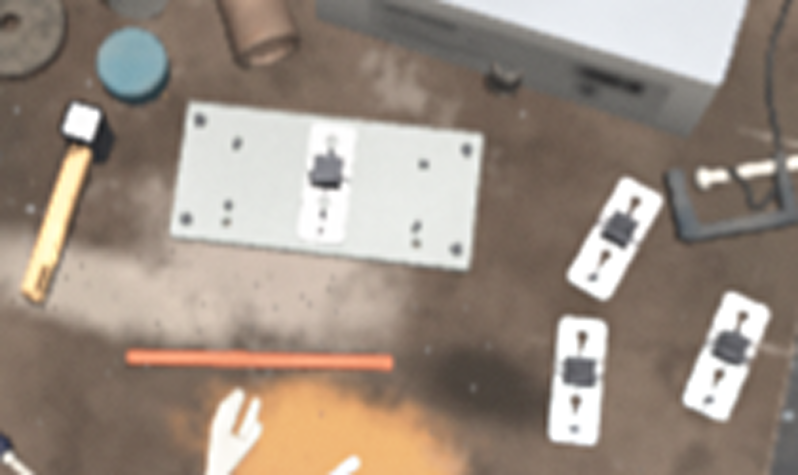

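View pics/sc.png

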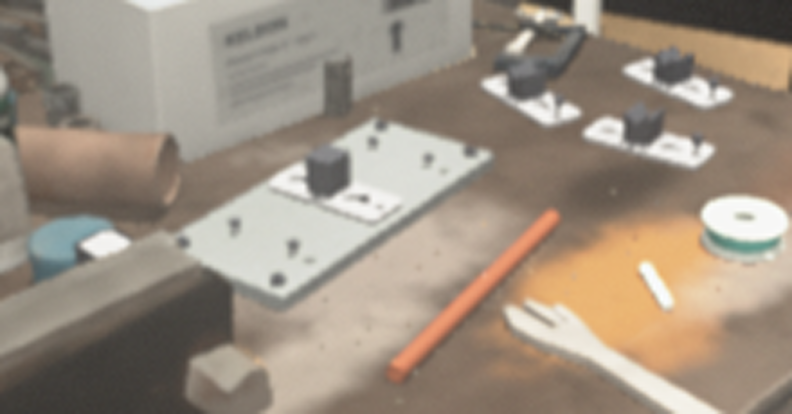

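The top crop shows all pin ends pointing down the image, towards the robot, and the jig's pin holes on the same side at (228,222) and (415,242). Next I'll measure the saddles, jig, tube, hammer, tin and discs.

```bash
cat > see.py <<'E'
from h import *
K=8
def up(im,box): # crop and upscale; returns crop & function to full px
    x0,y0,x1,y1=box
    return cv2.resize(im[y0:y1,x0:x1],None,fx=K,fy=K,interpolation=cv2.INTER_CUBIC),(lambda p:(np.array(p,float)+.5)/K-.5+[x0,y0])
def rect(n,mask,tf,z):
    cs,_=cv2.findContours(mask.astype(np.uint8),cv2.RETR_EXTERNAL,cv2.CHAIN_APPROX_NONE)
    out=[]
    for c in cs:
        if cv2.contourArea(c)<80*K*K: continue
        P=plane(n,tf(c[:,0]),z)[:,:2]*1000
        (c0,sz,a)=cv2.minAreaRect(P.astype(np.float32))
        if sz[0]<sz[1]: sz=sz[::-1]; a+=90
        a=(a+90)%180-90
        out.append((np.round(c0,1),np.round(sz,1),round(a,1)))
    return out
E
python3 - <<'E'
from see import *
t=cv2.imread("pics/t.png")
sad,tf=up(t,(295,165,370,250)); g=sad.min(2); print("saddle",rect("top",g>150,tf,.006))
print("hist",np.histogram(g,12)[0])
j,tf=up(t,(200,148,292,200)); g=j.min(2); print("jig",rect("top",g>130,tf,.014))
print(np.histogram(g,12))
hsv=cv2.cvtColor(j,cv2.COLOR_BGR2HSV)
d=(cv2.morphologyEx(g,cv2.MORPH_BLACKHAT,np.ones((49,49)))>35).astype(np.uint8)
n,l,st,ce=cv2.connectedComponentsWithStats(d)
for i in range(1,n):
    if st[i,4]>60: print(st[i,4],np.round(tf(ce[i]),2),np.round(plane("top",tf(ce[i]),.024)*1000,1)[0,:2],np.round(plane("top",tf(ce[i]),.014)*1000,1)[0,:2])
p,tf=up(t,(185,208,275,232)); h=cv2.cvtColor(p,cv2.COLOR_BGR2HSV)
print("tube",rect("top",(h[...,0]<12)&(h[...,1]>120),tf,.0075))
p,tf=up(t,(160,145,196,210)); h=cv2.cvtColor(p,cv2.COLOR_BGR2HSV)
print("hamhead",rect("top",p.min(2)>170,tf,.078)); print("handle",rect("top",(h[...,1]>70)&(h[...,2]>150),tf,.052))
p,tf=up(t,(180,125,212,155)); h=cv2.cvtColor(p,cv2.COLOR_BGR2HSV); print("tin",rect("top",(h[...,0]>85)&(h[...,0]<115)&(h[...,1]>80),tf,.042))
print("discs",plane("top",[255*.64,205*.64],.018)*1000)
E
```

```text
saddle [(array([ 461.4, -284.5]), array([127.5,  51. ]), 2.4), (array([ 508.2, -426.1]), array([127.5,  51.6]), -15.7), (array([ 610.1, -303. ]), array([127.1,  50.6]), -21.1)]
hist [ 10336 123107 149950  37402   8297   5735   5393   4922   5723   6127
   7799  43209]
jig [(array([594.1,  -3.5]), array([319.1, 194.3]), -87.3)]
(array([   335,   1660,  41177,  23360,  11201,  14914,  12807,  32492,
         7206,  10689, 133389,  16946]), array([ 39.,  57.,  75.,  93., 111., 129., 147., 165., 183., 201., 219.,
       237., 255.]))
177 [200.61 148.78] [684.2 176.8] [687.3 178.7]
1131 [265.84 155.4 ] [696.9 -75. ] [700.1 -74.8]
785 [212.14 156.21] [661.8 127.8] [664.7 129.4]
512 [221.92 162.36] [643.4  86.6] [646.2  87.9]
635 [246.66 163.51] [653.5  -7.5] [656.4  -6.8]
686 [282.35 164.01] [ 672.7 -142.5] [ 675.7 -142.7]
438 [271.   167.81] [ 651.1 -101.9] [ 653.9 -101.8]
1694 [244.93 172.42] [617.7  -6.6] [620.4  -5.9]
414 [219.6  178.62] [578.8  84.3] [581.2  85.6]
382 [244.57 180.64] [585.7 -10.4] [588.1  -9.7]
713 [208.5 182.2] [558.6 123.3] [560.9 124.8]
344 [219.09 182.99] [561.8  83.3] [564.1  84.5]
480 [269.1 184.3] [ 586.  -104.3] [ 588.4 -104.2]
121 [243.93 185.19] [567.8 -10.9] [570.2 -10.2]
388 [269.08 188.61] [ 569.4 -106.7] [ 571.8 -106.6]
721 [279.61 190.22] [ 569.4 -146.8] [ 571.7 -147. ]
tube [(array([433.,  29.]), array([261.1,  16.3]), -82.3)]
hamhead [(array([464.4, 186.3]), array([82.3, 57.6]), -88.9), (array([525.4, 238.2]), array([142.5,  32.4]), -15.9)]
handle [(array([528.9, 244.2]), array([160.8,  28.5]), -5.4)]
tin []
discs [[733.85802845 334.33728339  18.        ]]
```

Run:
```python
from see import *
t=cv2.imread("pics/t.png"); s=cv2.imread("pics/s.png")
p,tf=up(t,(163,145,196,208)); h=cv2.cvtColor(p,cv2.COLOR_BGR2HSV)
print("hamhead",rect("top",(p.min(2)>150)[:30*K],tf,.078)); 
m=(h[...,0]>10)&(h[...,0]<28)&(h[...,1]>95)&(h[...,2]>130); print("handle",rect("top",m,tf,.052))
p,tf=up(t,(178,122,215,158)); h=cv2.cvtColor(p,cv2.COLOR_BGR2HSV); m=(h[...,0]>80)&(h[...,0]<120)&(h[...,1]>60); print("tin",rect("top",m,tf,.042))
def fr(x,y,a): a=np.radians(a); return np.array([[np.cos(a),-np.sin(a),0,x],[np.sin(a),np.cos(a),0,y],[0,0,1,0],[0,0,0,1]])
def draw(T,P,col):
    P=np.c_[np.array(P,float),np.ones(len(P))]@T.T
    for q in proj("scene",P[:,:3]/1000): v=((q-[150,150]+.5)*3.6-.5); cv2.circle(o,tuple(np.round(v).astype(int)),3,col,-1)
o=cv2.resize(s[150:265,150:370],None,fx=3.6,fy=3.6,interpolation=cv2.INTER_CUBIC)
draw(fr(616.9,-9,2.35),[(a,b,14) for a in(-70,70) for b in(-150,150)]+[(a,b,26) for a in(-34,30) for b in(-95,95)],(0,0,255))
for x,y,a in((461.4,-284.5,2.4),(508.2,-426.1,-15.7),(610.1,-303,-21.1)):
    draw(fr(x,y,a),[(a,b,6) for a in(-60,60) for b in(-22,22)],(255,0,0)); draw(fr(x,y,a),[(-50,0,26)],(0,255,0))
cv2.imwrite("pics/chk.png",o)
```

```text
hamhead []
handle []
tin [(array([690.7, 198.1]), array([58.4, 53.3]), 54.3)]
```

View pics/chk.png

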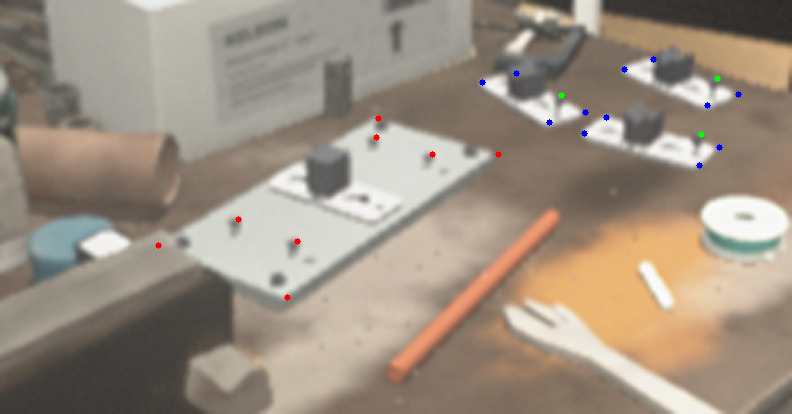

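The projected points sit about 1 px (3 mm) to the right for the jig and the saddles alike. That is a shared calibration bias, so it cancels between them. Next: the hammer, then the flat rest.

```bash
cat > act.py <<'E'
from h import *
JX,JY,JA=.6169,-.009,np.radians(2.35)
def jig(x,y,z=0):
    c,s=np.cos(JA),np.sin(JA); return np.array([JX+c*x-s*y,JY+s*x+c*y,z])
def best(pos,yaw):
    "yaw or yaw+pi, whichever keeps the wrist mid-range"
    c=[]
    for k in(0,np.pi):
        q=env.inverse_kinematics(list(pos),down(yaw+k))
        if q is not None: c.append((abs(q[6])+.3*np.abs(np.array(q)-readout.get_qpos()).max(),yaw+k))
    return min(c)[1]
def ml(p,v=.15,yaw=None,stop=None): return env.movel(list(p),velocity=v,rot=None if yaw is None else down(yaw),stop_force=stop)
def st(m=""): print(m,"t%.1f"%readout.get_time(),np.round(readout.get_tcp_pos(),4),"F",np.round(readout.get_force(),1),"op%.4f"%readout.get_opening())
E
python3 - <<'E'
from see import *
from act import *
t=cv2.imread("pics/t.png")
p,tf=up(t,(163,145,196,208)); h=cv2.cvtColor(p,cv2.COLOR_BGR2HSV)
print(t[157,181],h[int(12.5*K),18*K],h[int(30*K),15*K])
for f in (150,170,190):
    m=(p.min(2)>f).astype(np.uint8); n,l,s,c=cv2.connectedComponentsWithStats(m)
    i=1+np.argmax(s[1:,4]); print(s[i],plane("top",tf(c[i]),.078)*1000)
m=((h[...,1]>85)&(h[...,2]>160)).astype(np.uint8); n,l,s,c=cv2.connectedComponentsWithStats(m); i=1+np.argmax(s[1:,4])
P=plane("top",tf(np.argwhere(l==i)[:,::-1]),.052)[:,:2]*1000; print(s[i],cv2.minAreaRect(P.astype(np.float32)), cv2.fitLine(P.astype(np.float32),cv2.DIST_L2,0,.01,.01).ravel())
for nm,(x,y) in dict(rest=jig(.006,0)[:2],s1=jig(.006,.095)[:2],s3=jig(.006,-.095)[:2],a=(.467,-.284),b=(.514,-.428),c=(.616,-.305),tube=(.433,.029)).items():
  for z in(.04,.16):
    for k in(0,np.pi):
      q=env.inverse_kinematics([x,y,z],down(JA+k)); print(nm,z,k>0,None if q is None else np.round(q,2))
E
```

```text
[252 252 253] [  0   1 253] [ 26  54 255]
[   76   368   188   136 21008] [[468.19514179 188.33130565  78.        ]]
[   84   380   180   124 16006] [[466.48957491 184.41841855  78.        ]]
[  34  173  114  270 6397] [[527.81463576 238.23521797  78.        ]]
[  50  149  117  233 4399] ((552.7128295898438, 241.69296264648438), (26.929847717285156, 112.50016784667969), 84.28623962402344) [ 9.94817197e-01 -1.01679325e-01  5.58434326e+02  2.39440735e+02]
rest 0.04 False [ 0.05  0.64 -0.19  1.81  0.18  0.7  -1.76]
rest 0.04 True [ 0.42  0.75 -0.71  1.79  0.63  0.85  1.02]
rest 0.16 False [ 0.14  0.5  -0.31  1.74  0.18  0.93 -1.77]
rest 0.16 True [ 0.44  0.58 -0.73  1.72  0.45  1.01  1.16]
s1 0.04 False [ 0.    0.66 -0.33  1.8   0.3   0.73 -2.02]
s1 0.04 True [ 0.32  0.78 -0.79  1.78  0.7   0.89  0.82]
s1 0.16 False [ 0.1   0.52 -0.47  1.73  0.28  0.95 -2.  ]
s1 0.16 True [ 0.33  0.61 -0.79  1.72  0.49  1.03  0.97]
s3 0.04 False [ 0.18  0.66 -0.15  1.78  0.14  0.71 -1.58]
s3 0.04 True [ 0.52  0.74 -0.64  1.76  0.58  0.83  1.22]
s3 0.16 False [ 0.22  0.51 -0.21  1.72  0.13  0.93 -1.57]
s
[... 271 characters left out ...]
.9   1.74]
b 0.04 False [ 0.6   0.69 -0.    1.71  0.    0.74 -0.93]
b 0.04 True [ 1.    0.77 -0.58  1.67  0.53  0.86  1.81]
b 0.16 False [ 0.6   0.55  0.    1.64 -0.    0.95 -0.93]
b 0.16 True [ 1.03  0.63 -0.63  1.61  0.41  1.04  1.89]
c 0.04 False [ 0.39  0.72 -0.04  1.65  0.03  0.77 -1.19]
c 0.04 True [ 0.76  0.79 -0.59  1.62  0.53  0.89  1.58]
c 0.16 False [ 0.41  0.57 -0.05  1.59  0.04  0.98 -1.19]
c 0.16 True [ 0.8   0.66 -0.64  1.56  0.43  1.07  1.66]
tube 0.04 False [ 0.1   0.45 -0.37  2.24  0.33  0.5  -2.06]
tube 0.04 True [ 0.39  0.52 -0.71  2.23  0.61  0.6   0.83]
tube 0.16 False [ 0.29  0.24 -0.56  2.16  0.18  0.79 -1.91]
tube 0.16 True [ 0.67  0.35 -1.01  2.14  0.4   0.85  1.03]
```

Run:
```python
from act import *
env.grip(.06,60); p=jig(.006,0,.17); env.reach(list(p),down(JA)); st("above")
p[2]=.038; c=ml(p,.2,stop=15); st(f"down {c}")
env.grip(.0,80); st("grip"); F=readout.get_force()
p[:2]=jig(.006-.0145,0)[:2]; c=ml(p,.05,stop=40); st(f"slid {c}")
p[2]=.16; c=ml([*p[:2],.05],.05,stop=30); st(f"lift {c}")
ml(p,.2); st("up")
cv2.imwrite("pics/lift.png",cv2.resize(shot("scene",2)[100:265,130:370],None,fx=3.3,fy=3.3))
```

```text
above t3.7 [ 0.623  -0.0101  0.17  ] F [-0.1  0.5 -0.2] op0.0600
down False t4.5 [ 0.6238 -0.0088  0.039 ] F [-0.3 -0.   0.7] op0.0600
grip t4.9 [ 0.624  -0.0086  0.0398] F [-1.  -1.2  5.4] op0.0291
slid False t5.3 [ 0.6096 -0.0091  0.0397] F [2.3 0.4 7.9] op0.0290
lift False t5.7 [ 0.6074 -0.0095  0.0499] F [-0.1 -0.2 -2.4] op0.0287
up t6.4 [ 0.6073 -0.0096  0.1587] F [-0.6  0.3 -3. ] op0.0287
```

View pics/lift.png

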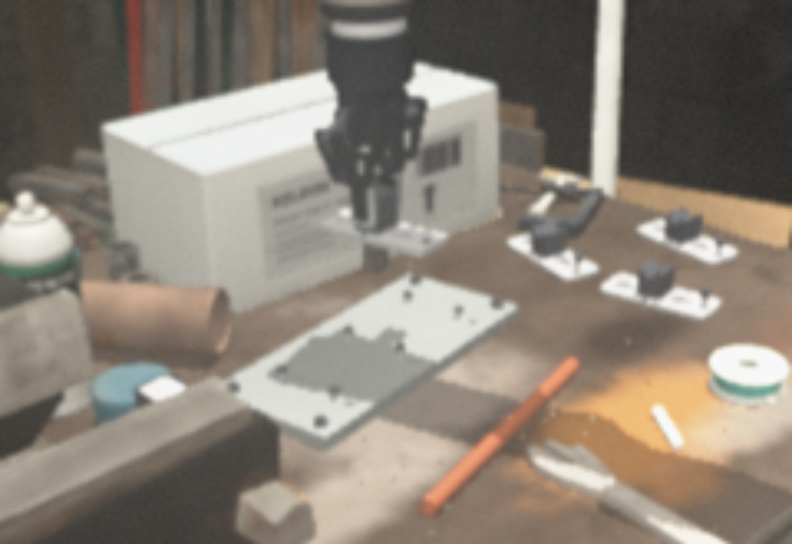

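The rest is lifted clear at (375,210), still gripped. I'll set it down at (0.47,-0.19), then look again.

```bash
cat >> act.py <<'E'
def look():
    from see import up,rect
    t=shot("top",4); sad,tf=up(t,(280,150,375,262)); r=rect("top",sad.min(2)>150,tf,.006)
    return t,[(np.array(c)/1000,np.radians(a)) for c,s,a in r if abs(s[0]-127)<7 and abs(s[1]-51)<6],r
E
python3 - <<'E'
from act import *
ml([.47,-.19,.15],.25); ml([.47,-.19,.035],.15); c=ml([.47,-.19,.018],.03,stop=6); st(f"placed {c}")
env.grip(.06); ml([.47,-.19,.15],.25)
env.reach([.5,.1,.25],down(JA)); t,s,r=look(); print(s,r); st()
cv2.imwrite("pics/t2.png",cv2.resize(t,(800,600)))
E
```

```text
placed True t8.9 [ 0.4705 -0.1903  0.0257] F [-0.5 -0.3  6.8] op0.0289
[(array([ 0.4615, -0.2847]), np.float64(0.03665191429188092)), (array([ 0.4646, -0.1912]), np.float64(0.03316125578789226)), (array([ 0.5083, -0.426 ]), np.float64(-0.2722713633111154)), (array([ 0.61  , -0.3031]), np.float64(-0.36826447217080355))] [(array([ 461.5, -284.7]), array([127.2,  50.7]), 2.1), (array([ 464.6, -191.2]), array([127.5,  50.9]), 1.9), (array([ 508.3, -426. ]), array([127.3,  51.2]), -15.6), (array([ 610. , -303.1]), array([126.8,  50.4]), -21.1), (array([ 627., -153.]), array([144.7,  27.1]), 8.2)]
 t11.3 [0.5    0.0985 0.2494] F [ 0.1 -0.3 -0.2] op0.0601
```

View pics/t2.png

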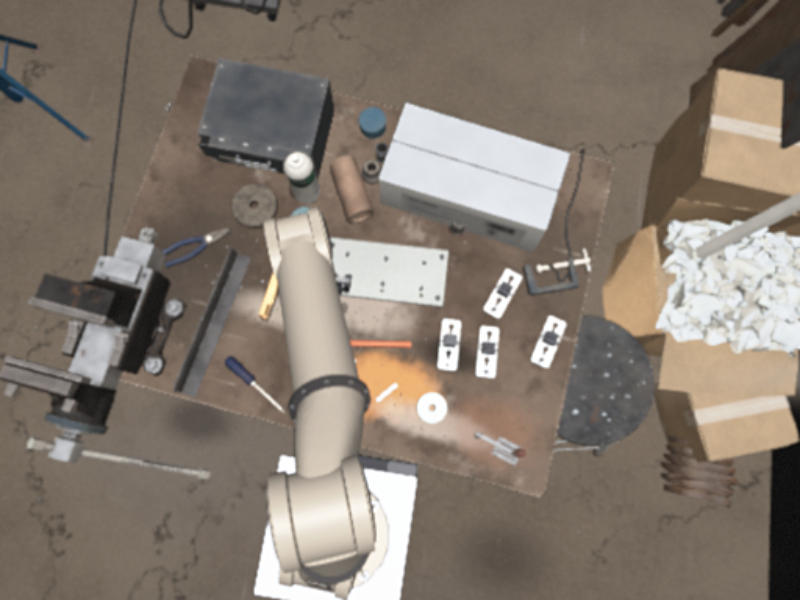

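The rest lies flat at (450,345), and all three saddles are where they were. First saddle (610,-303) goes to station 3.

```bash
cat >> act.py <<'E'
def pick(c,a):
    o=c+.006*np.array([np.cos(a),np.sin(a)]); p=np.array([*o,.15])
    env.grip(.06,80); env.reach(list(p),down(a)); p[2]=.026; ml(p,.2,stop=15); env.grip(0); st("picked")
    z=readout.get_tcp_pos()[2]; p[2]=.16; ml(p,.25); return z
def fit(y,z0):
    p=jig(-.008,y,.16); env.reach(list(p),down(JA)); p[2]=z0+.032; ml(p,.2); env.dwell(.2)
    p[2]=z0+.0135; b=ml(p,.03,stop=8); st(f"lowered {b} above plate {readout.get_tcp_pos()[2]-z0-.014:.4f}")
    return readout.get_tcp_pos()[2]-z0-.014<.004
def home(y):
    p=np.array(readout.get_tcp_pos()); q=jig(.006+.004,y,p[2]); b=ml(q,.03,stop=20); st(f"home {b}")
    c,s=np.cos(JA),np.sin(JA); d=np.array(readout.get_tcp_pos())[:2]-[JX,JY]; print("jig x,y",c*d[0]+s*d[1],-s*d[0]+c*d[1])
E
python3 - <<'E'
from act import *
z=pick(np.array([.61,-.303]),np.radians(-21.1)); print(z)
if fit(-.095,z): home(-.095)
E
```

```text
picked t14.3 [ 0.6169 -0.3054  0.0282] F [-0.7  1.3  5.9] op0.0279
0.02815722346177397
lowered True above plate -0.0000 t17.2 [ 0.6125 -0.1042  0.0421] F [-0.6 -0.9  4.6] op0.0280
home True t17.6 [ 0.6128 -0.1042  0.0421] F [-1.  -0.1  4.1] op0.0277
jig x,y -0.007960100218345482 -0.09494700838255551
```

Run:
```python
from act import *
st(); p=np.array(readout.get_tcp_pos()); p[2]+=.0008; ml(p,.02); st("eased"); home(-.095)
```

```text
t17.6 [ 0.6128 -0.1042  0.0421] F [-1.  -0.1  4.1] op0.0277
eased t17.8 [ 0.6128 -0.1041  0.0427] F [ 1.   0.5 -1. ] op0.0279
home False t18.6 [ 0.6299 -0.1035  0.0426] F [-5.4  0.6  5. ] op0.0280
jig x,y 0.009111933105996057 -0.09497513415693241
```

Run:
```python
from act import *
p=np.array(readout.get_tcp_pos()); b=ml(p+[.003,0,-.0005],.02,stop=20); st(b); 
env.grip(.06); p=np.array(readout.get_tcp_pos()); p[2]=.16; ml(p,.25); env.reach([.5,.1,.25],down(JA)); t,s,r=look(); print(s); st()
from see import *
c,tf=up(t,(200,148,292,200)); print(rect("top",c.min(2)>240,tf,.02))
cv2.imwrite("pics/t3.png",cv2.resize(t[140:220,230:350],None,fx=6,fy=6,interpolation=cv2.INTER_CUBIC))
```

```text
False t18.8 [ 0.6299 -0.1035  0.0422] F [-14.2   0.4  12.7] op0.0279
[(array([ 0.4614, -0.2845]), np.float64(0.04014257279586958)), (array([ 0.4646, -0.1912]), np.float64(0.03316125578789226)), (array([ 0.5082, -0.426 ]), np.float64(-0.2722713633111154))]
 t21.1 [0.5005 0.0987 0.2493] F [-0.9 -0.1  0.7] op0.0600
[(array([ 593.2, -106.4]), array([64.4, 48.1]), 3.5), (array([ 658.6, -103.9]), array([52.8, 47. ]), 1.8)]
```

View pics/t3.png

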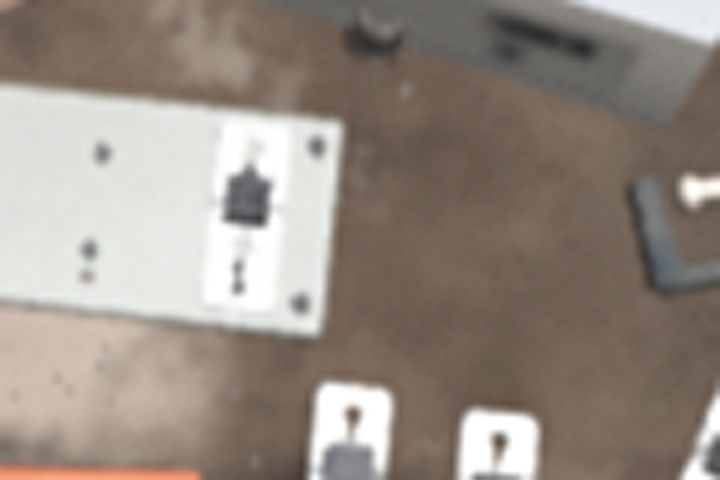

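The first saddle is hard home at (245,215), and neither the lowering nor the slide met much resistance. The jig lies about 2 mm further +x than I estimated, so I'm correcting that. Next two saddles.

```bash
sed -i 's/^JX,JY,JA=.6169/JX,JY,JA=.6189/; s/def home(y):/def home(y):\n    p=np.array(readout.get_tcp_pos()); p[2]+=.0008; ml(p,.02)/' act.py
python3 - <<'E'
from act import *
z=pick(np.array([.5082,-.426]),-.2723)
if fit(0,z): home(0); p=np.array(readout.get_tcp_pos()); b=ml(p+[.003,0,-.0005],.02,stop=25); st(b); env.grip(.06); p=np.array(readout.get_tcp_pos()); p[2]=.16; ml(p,.25)
t,s,r=look(); print(s)
E
```

```text
picked t24.4 [ 0.5151 -0.4281  0.0281] F [-1.   1.1  6.4] op0.0280
lowered True above plate -0.0000 t28.1 [ 0.6104 -0.0093  0.042 ] F [-2.2 -0.8  4.8] op0.0277
home True t28.9 [ 0.6258 -0.0087  0.0423] F [-2.3 -0.8  4. ] op0.0277
jig x,y 0.00688945045484771 1.3455207449756374e-05
False t29.3 [ 0.6259 -0.0087  0.0423] F [-13.9   0.4  13.2] op0.0282
[(array([ 0.4615, -0.2845]), np.float64(0.038397243543875255)), (array([ 0.4646, -0.1911]), np.float64(0.03490658503988659))]
```

Run:
```python
from act import *
from see import *
z=pick(np.array([.4615,-.2845]),.0385)
if fit(.095,z): home(.095); p=np.array(readout.get_tcp_pos()); b=ml(p+[.003,0,-.0005],.02,stop=25); st(b); env.grip(.06); p=np.array(readout.get_tcp_pos()); p[2]=.16; ml(p,.25)
env.reach([.5,-.25,.25],down(JA)); t=shot("top",6); cv2.imwrite("pics/t4f.png",t)
cv2.imwrite("pics/t4.png",cv2.resize(t[130:235,155:295],None,fx=5.6,fy=5.6,interpolation=cv2.INTER_CUBIC)); st()
```

```text
picked t33.1 [ 0.4685 -0.2845  0.0276] F [-1.6  0.7  7.3] op0.0277
lowered True above plate 0.0001 t36.7 [0.6065 0.0855 0.0417] F [-0.1  0.6  4.8] op0.0280
home True t37.6 [0.6212 0.0862 0.0419] F [-1.5 -0.1  5.8] op0.0282
jig x,y 0.006190151153506627 0.0950381482473106
False t38.0 [0.6213 0.0862 0.0419] F [-12.5  -1.1  12.8] op0.0284
 t40.7 [ 0.5004 -0.2493  0.2498] F [-0.9  0.2  0.1] op0.0596
```

View pics/t4.png

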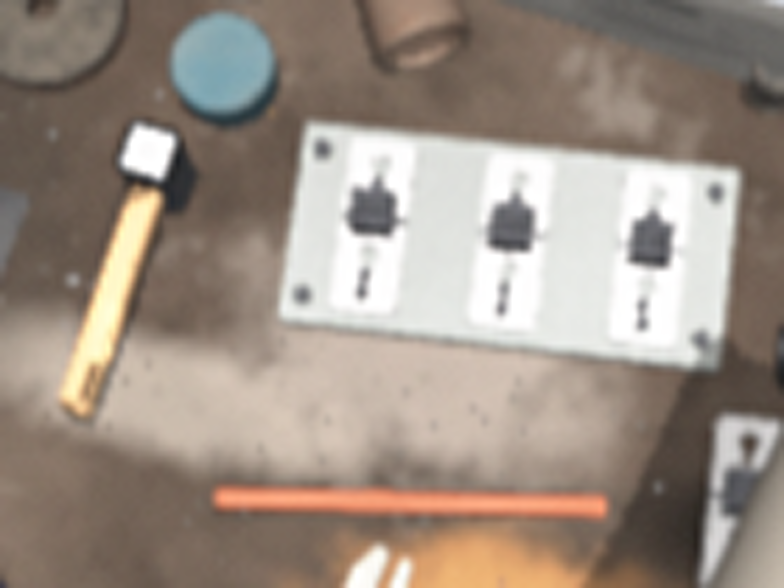

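All three saddles are home at (372,225), (510,240) and (648,255). The hammer head top is at (150,153), the handle end at (77,405) and the tin at (223,65).

Run:
```python
from act import *
f=lambda u,v:(u/5.6+155-.41,v/5.6+130-.41)
H=plane("top",f(150,153),.078)[0]; E=plane("top",f(77,405),.052)[0]; T=plane("top",f(223,65),.042)[0]
a=np.arctan2(*(H-E)[1::-1]); print(H,E,T,np.degrees(a),np.hypot(*(H-E)[:2]))
y=np.array([-np.sin(a),np.cos(a)]); print("tin in hammer frame",(T-H)[:2]@[np.cos(a),np.sin(a)],(T-H)[:2]@y)
print(env.inverse_kinematics([*H[:2],.056],down(a)), [env.inverse_kinematics([*jig(-.05,v)[:2],.07],down(a)) for v in(.095,-.095)])
```

```text
[0.62552711 0.23112681 0.078     ] [0.45605993 0.25105549 0.052     ] [0.70482582 0.20231264 0.042     ] -6.706957750306145 0.17063492731807348
tin in hammer frame 0.08212126860030512 -0.01935557184674666
[-0.22201834  0.69104891 -0.32154824  1.68768345  0.28216675  0.80872726
 -2.35867814] [array([-0.04274845,  0.54312694, -0.27569612,  1.92423087,  0.21935051,
        0.70304938, -2.13667939]), array([ 0.2290521 ,  0.55000145, -0.19926401,  1.90125837,  0.16024067,
        0.70555612, -1.75171637])]
```

```bash
cat >> act.py <<'E'
HA=np.radians(-6.7)
def drive(y,z0):
    p=jig(-.051,y,z0+.085); ml(p,.25); p[2]=z0+.046; ml(p,.15); env.dwell(.2)
    p[2]=z0+.0285; b=ml(p,.03,stop=40); st(f"pin {b} face z {readout.get_tcp_pos()[2]-z0:.4f}"); env.dwell(.1)
    st(); p[2]=z0+.085; ml(p,.2)
E
python3 - <<'E'
from act import *
h=np.array([.6257,.2309,.17]); env.grip(.075,120); env.reach(list(h),down(HA)); st()
h[2]=.053; b=ml(h,.2,stop=15); env.grip(0,120); st(f"gripped {b}"); z0=readout.get_tcp_pos()[2]; print(z0)
open("z0","w").write(str(z0))
h[2]=z0+.03; ml(h,.1); h[2]=z0+.085; ml(h,.2); st("lifted")
drive(.095,z0)
E
```

```text
t42.8 [0.6264 0.229  0.1701] F [ 0.2 -0.2  0. ] op0.0749
gripped False t44.0 [0.6267 0.2318 0.0549] F [-0.3  1.1  5.8] op0.0367
0.05491210521864476
lifted t44.9 [0.6256 0.2307 0.1394] F [-0.3 -0.4 -5.1] op0.0366
pin False face z 0.0295 t47.0 [0.5648 0.0839 0.0844] F [-1.4 -0.2  8.6] op0.0364
 t47.1 [0.5648 0.0839 0.0844] F [-2.5 -1.3  8.6] op0.0367
```

```bash
sed -i 's/z0+.0285/z0+.0255/' act.py
python3 - <<'E'
from act import *
z0=float(open("z0").read())
for y in(.095,0,-.095): drive(y,z0)
E
```

```text
pin True face z 0.0294 t49.0 [0.5641 0.0839 0.0844] F [-2.8 -0.4 10.2] op0.0361
 t49.1 [0.5641 0.0839 0.0844] F [-2.5 -1.   8.9] op0.0363
pin True face z 0.0295 t51.3 [ 0.5687 -0.011   0.0844] F [-3.2  0.1 10.5] op0.0366
 t51.4 [ 0.5687 -0.0111  0.0843] F [-2.6  0.  10.4] op0.0364
pin True face z 0.0294 t53.6 [ 0.5726 -0.1061  0.0843] F [-3.4  0.3  9.6] op0.0363
 t53.7 [ 0.5726 -0.1061  0.0844] F [-2.6  0.4  8.8] op0.0365
```

All three pins stop hard at 29.4 mm face height, which means driven. Now the hammer goes back on the bench, and I'll measure the tube.

Run:
```python
from act import *
from see import *
z0=float(open("z0").read())
p=np.array([.60,.24,z0+.085]); ml(p,.25); p[2]=z0+.012; ml(p,.2); p[2]=z0-.006; b=ml(p,.03,stop=6); st(f"ham {b}")
env.grip(.075,40); p[2]=.18; ml(p,.2); env.reach([.5,-.25,.25],down(JA)); t=shot("top",6); st()
cv2.imwrite("pics/t5f.png",t); cv2.imwrite("pics/t5.png",cv2.resize(t[130:235,155:295],None,fx=5.6,fy=5.6,interpolation=cv2.INTER_CUBIC))
q,tf=up(t,(185,208,275,232)); h=cv2.cvtColor(q,cv2.COLOR_BGR2HSV)
print("tube",rect("top",(h[...,0]<12)&(h[...,1]>120),tf,.0075))
for a in(-82.3,97.7):
  print(env.inverse_kinematics([.4394,-.018,.015],down(np.radians(a))),env.inverse_kinematics([.4394,-.018,.12],down(np.radians(a))),env.inverse_kinematics(list(jig(.006,-.0475,.06)),down(JA+np.radians(-90 if a<0 else 90))))
```

```text
ham True t56.6 [0.6006 0.2403 0.0549] F [0.6 0.7 4.8] op0.0368
 t60.0 [ 0.5003 -0.2495  0.2499] F [-0.8  1.  -0.3] op0.0751
tube [(array([433. ,  28.8]), array([260.7,  16.2]), -82.4)]
[-0.60694552  0.58437992  0.63033185  2.29060002 -0.7729677   0.48440557
 -2.3553495 ] [-0.80883903  0.37594024  0.86185986  2.24923977 -0.45187356  0.69219861
 -2.63253044] [-0.58279932  0.80123329  0.84435468  1.84069805 -0.77934824  0.86936833
 -2.45144457]
[ 0.34935292  0.53831815 -0.53720186  2.22991877  0.57039194  0.50738152
 -0.50000053] [ 0.48817161  0.3455114  -0.68114531  2.17246403  0.32797302  0.72353866
 -0.27868268] [ 0.39320942  0.68352163 -0.55899155  1.77047466  0.47344358  0.82499699
 -0.35192808]
```

View pics/t5.png

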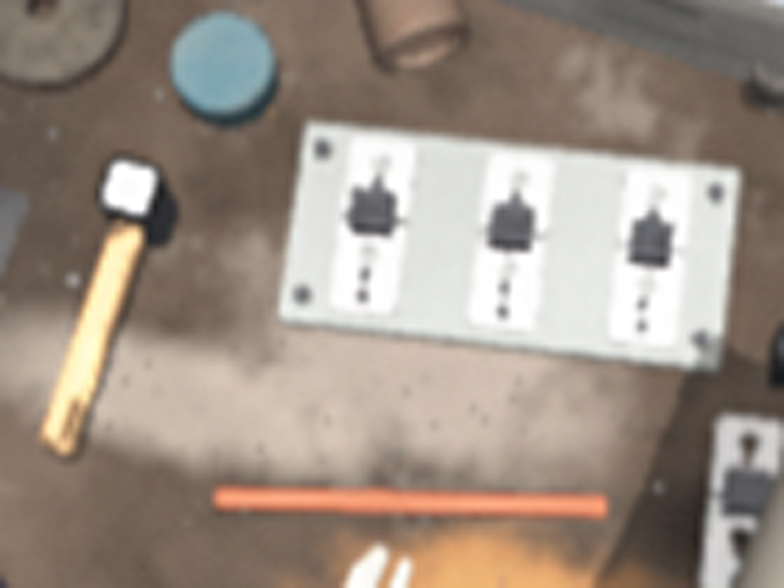

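The hammer is standing on the bench at (130,190), and the pin heads read lower than before. Now the tube.

Run:
```python
from act import *
from see import *
a=np.radians(97.6); p=np.array([.433,.0288])-.0475*np.array([np.cos(a),np.sin(a)])
env.grip(.035,40); p=np.array([*p,.12]); env.reach(list(p),down(a)); p[2]=.0155; b=ml(p,.12,stop=10); st(f"down {b}")
env.grip(0,60); st("grip"); d=readout.get_tcp_pos()[2]-.0075; print("d",d)
p[2]=.15; ml(p,.2); st("lift")
yaw=JA+np.pi/2; g=jig(.0065,-.0475,.15); ml(g,.2,yaw=yaw); g[2]=.0506+d+.010; ml(g,.15); env.dwell(.3); g[2]=.0506+d-.004; b=ml(g,.02,stop=5); st(f"laid {b} axis z {readout.get_tcp_pos()[2]-d:.4f}")
```

```text
down False t62.6 [ 0.4398 -0.0183  0.0159] F [ 0.1 -0.2  0.9] op0.0350
grip t62.9 [ 0.4399 -0.0184  0.0163] F [-1.1 -0.1  5.9] op0.0122
d 0.008830129371118284
lift t63.7 [ 0.4385 -0.0186  0.1492] F [-0.2 -0.2 -1.7] op0.0123
laid True axis z 0.0508 t66.3 [ 0.6279 -0.0562  0.0596] F [ 1.9 -0.1  1.7] op0.0121
```

Run:
```python
from act import *
from see import *
env.grip(.04); p=np.array(readout.get_tcp_pos()); p[2]=.18; ml(p,.15); env.reach([.5,-.25,.25],down(JA)); t=shot("top",6); s=shot("scene",4); st()
q,tf=up(t,(190,140,292,200)); h=cv2.cvtColor(q,cv2.COLOR_BGR2HSV)
print("tube",rect("top",(h[...,0]<12)&(h[...,1]>120),tf,.0506),jig(.006,0))
o=np.zeros((600,800,3),np.uint8); o[:320,:600]=cv2.resize(t[130:210,155:305],(600,320),interpolation=cv2.INTER_CUBIC); o[320:]=cv2.resize(s[165:235,180:380],(800,280),interpolation=cv2.INTER_CUBIC)
cv2.imwrite("pics/fin.png",o)
```

```text
t69.1 [ 0.5001 -0.2498  0.2499] F [-0.2  0.1  0.2] op0.0399
tube [(array([624.1,  -8.8]), array([253.2,  13.5]), -87.7)] [ 0.62489495 -0.00875398  0.        ]
```

View pics/fin.png

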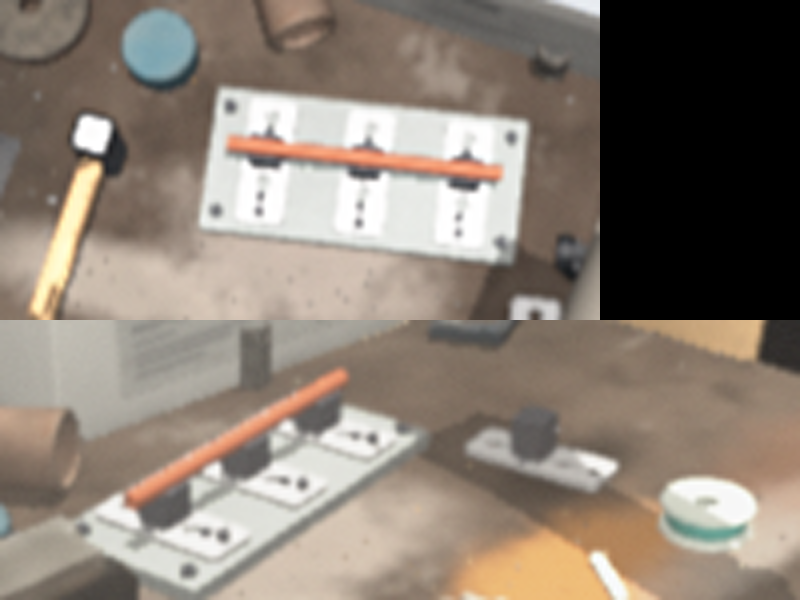

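The tube lies in all three Vs from (230,143) to (500,172), central and aligned with the jig. The pins are down, the rest is flat on the bench at (540,450), and the hammer stands clear at (93,135). I'm handing the job in.

```bash
python3 -c "
from cell import env, cam, readout
print(env.job_done())"
```

```text
the job is handed in; nothing more can be done
None
```

The job is handed in after about 69 s of the 208 s allowed: flat rest on the bench, all three V saddles hard home, pins driven with the hammer, hammer standing clear, and tube seated centrally in the Vs; no verdict came back from the hand-in.

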